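# Hang stoppers up to drip-dry

## Task

The rinsed stoppers are to be hung up to drain. Pull the telescopic stand up by its black knob until the sprung brass button pops out through the hole in the outer tube, put every white stopper from the bench into the steel pail, then swing the pail's bail upright and hang the pail by it across both prongs of the stand's hook. Leave the pail hanging upright and still, clear of the bench, with the stand locked and all the stoppers in it, and leave the bottles and the beaker standing where they are.

Things in the scene. Friction and masses are not known exactly. Their poses are not given: they have to be found in the camera images.
- stand: Telescopic stand, fixed: 150 x 150 x 12 mm grey base plate, upright 34 mm square aluminium outer tube to 120 mm height, 22 mm square steel inner tube sliding straight up in it with a black knob and a forked hook on top. Origin on the bench under the tube's axis; its x axis is level and points opposite to the way the hook points.
- mast (a joint): Height of the inner tube, m: 0 down, grows upward, 0.09 top stop; starts at 0 to 0.025. Lifting takes 9 to 12 N; friction holds it where it is left, but not under the loaded pail. At 0.070 (play 2 mm) the button meets the hole, pops out and locks the tube both ways; raise at 0.1 m/s or slower so that it catches, and do not pull on hard after that.
- latch (a joint): How far the brass button (9 mm across) of the inner tube stands out, m: 0 to 0.001 while the outer tube's wall holds it in, 0.009 when popped through the hole (5 mm proud of the outer tube). It comes out by its own spring.
- hole (a point): Centre of the 13 mm hole, in the outer face of the outer tube on the stand's +x side, 95 mm above the bench.
- knob_center (a point): Centre of the black round knob on top of the inner tube, on its axis: 30 mm diameter, 34 mm high. It rises with the inner tube: 175 to 200 mm above the bench at the start, 245 mm when locked. The hook's crossbar (84 mm along y) lies 39 mm below this point.
- hook_seat (a point): Where the middle of the bail's bar rests when hung, 105 mm from the tube's axis on the stand's -x side; 208 mm above the bench when locked, so the pail hangs 30 mm clear. Axes as the stand's. Two 8 mm prongs, 35 mm to either side along y, run from the crossbar to -x with a shallow dip here (centre line 8 mm below) to upturned tips 41 mm farther, 26 mm above this point; open between.
- pail_center (a point): Loose perforated steel pail on the bench: outer diameter 108 mm at the foot, 124 mm at the rim, 85 mm high, wall 3 mm, floor 4 mm, 0.33 to 0.46 kg with its bail. The point is on its axis, 42.5 mm above its underside; z is up. The bail pivots at both sides (y = +-70 mm), 78 mm above the underside, and at the start lies flat towards the pail's +x.
- bail (a joint): Angle of the bail, rad: 0 lying flat (level) towards the pail's +x, pi/2 upright over the pail, pi flat on the other side. It swings freely and falls back if let go short of upright.
- bail_grip (a point): Middle of the bail's straight crown bar (round steel, 8 mm, 120 mm along the pail's y, 100 mm from the pivot line), inside a black hand sleeve 14 mm thick and 48 mm long that turns freely on the bar. At the start 78 mm above the bench, 100 mm from the pail's axis on its +x side (38 mm outside the rim); upright it is 178 mm above the pail's underside.
- stopper0_mid (a point): White plastic stopper (4 to 6 of these six are there), 38 mm tall, 30 g: hexagonal head 36 mm across flats and 12 mm thick, and a round shank tapering from 24 to 20 mm diameter, 26 mm long. It starts standing on its head on the bench, shank up. The point is on its axis, half-way up (19 mm from the head's flat face); z points from the head to the shank's end.
- stopper1_mid (a point): White plastic stopper (4 to 6 of these six are there), 38 mm tall, 30 g: hexagonal head 36 mm across flats and 12 mm thick, and a round shank tapering from 24 to 20 mm diameter, 26 mm long. It starts standing on its head on the bench, shank up. The point is on its axis, half-way up (19 mm from the head's flat face); z points from the head to the shank's end.
- stopper2_mid (a point): White plastic stopper (4 to 6 of these six are there), 38 mm tall, 30 g: hexagonal head 36 mm across flats and 12 mm thick, and a round shank tapering from 24 to 20 mm diameter, 26 mm long. It starts standing on its head on the bench, shank up. The point is on its axis, half-way up (19 mm from the head's flat face); z points from the head to the shank's end.
- stopper3_mid (a point): White plastic stopper (4 to 6 of these six are there), 38 mm tall, 30 g: hexagonal head 36 mm across flats and 12 mm thick, and a round shank tapering from 24 to 20 mm diameter, 26 mm long. It starts standing on its head on the bench, shank up. The point is on its axis, half-way up (19 mm from the head's flat face); z points from the head to the shank's end.
- stopper4_mid (a point): White plastic stopper (4 to 6 of these six are there), 38 mm tall, 30 g: hexagonal head 36 mm across flats and 12 mm thick, and a round shank tapering from 24 to 20 mm diameter, 26 mm long. It starts standing on its head on the bench, shank up. The point is on its axis, half-way up (19 mm from the head's flat face); z points from the head to the shank's end.
- stopper5_mid (a point): White plastic stopper (4 to 6 of these six are there), 38 mm tall, 30 g: hexagonal head 36 mm across flats and 12 mm thick, and a round shank tapering from 24 to 20 mm diameter, 26 mm long. It starts standing on its head on the bench, shank up. The point is on its axis, half-way up (19 mm from the head's flat face); z points from the head to the shank's end.
- amber_bottle: Brown glass reagent bottle, 72 mm diameter, 154 mm high, standing; origin under its centre. Leave alone.
- clear_bottle: Greenish glass reagent bottle of the same size, standing; origin under its centre. Leave alone.
- beaker: Clear plastic beaker, 72 mm across, 90 mm high; origin under its centre. Leave alone.
Not all that is in view belongs to the job. What is shaped like the part that bears stopper0_mid but blue or orange is not meant.

How it is judged:
By the outcome, as a careful person would: the job done as asked, in the order asked, and still so for the second after the job is handed in, with the robot touching nothing.
Of stopper0, stopper1, stopper2, stopper3, stopper4, stopper5 only 4 to 6 are there at a start; the rules pass over those that are not, and their reading is None.
At some moment in a run one of stopper0, stopper1, stopper2, stopper3, stopper4, stopper5 may be knocked a few centimetres aside while the robot is not near it.
It also fails if it takes over 200 s, if anything falls off the work surface, if the arm or the gripper's body presses on something with over 40 N, if the wrist force passes 120 N, or if a joint passes its speed limit or range.

## Robot

A 7-joint arm with a two-finger parallel gripper is mounted at the origin on the work surface. World frame = base frame: x ahead of the robot, y to its left, z up, the work surface at z = 0. Lengths are in mm, angles in rad, forces in N, time in s.
With the tool pointing down it reaches from about 400 to 900 mm from the base axis. Payload 5.5 kg.
Tool frame: the origin (TCP) lies midway between the tips of the shut fingers; the grasp point (between the pads) lies 19 mm behind it; z points along the fingers, y is the line along which they close (so a half turn about z gives the same grasp; the last joint's range is limited). The gripper opens to 85 mm and grips with 20 to 120 N. Pads are 22 mm wide; open, the fingers measure 114 mm over their backs; the gripper's body (76 mm by 85 mm) begins 54 mm behind the grasp point. The pads swing forward as they close: fully open they stand 13 mm farther back than shut.
Start: joints at [0.263, 0.501, -0.427, 1.55, 0.221, 1.138, -0.21], TCP at [650, 0.037, 231.31] pointing down, gripper open.
Joint ranges: [-2.88, 2.88], [-0.31, 2.03], [-1.54, 1.56], [0.2, 2.42], [-1.41, 4.55], [0.19, 2.02], [-2.57, 2.57]. Speed limits (rad/s): [2.57, 2.57, 3.14, 3.14, 3.14, 3.14, 3.14].

## Interface

Orientations are given as a unit quaternion [x, y, z, w].
In Python, from rig import robot gives the robot as it stands.
- The arm moves only by the tool apply_moves, never from a script. Its argument "commands" is text: rows parted by semicolons, each of 7 numbers parted by spaces: the shift along the world's x, y, z in cm, then the turn, a rotation vector about the world's x, y, z in degrees, then the closure, from 0 (fully open) to 1 (shut). A call has 1 to 20 rows; each row shifts and turns the commanded pose from where the row before left it; what a row does not reach is not made up. A row lasts 1/12 s, in which the tool goes at most 41.7 mm and 7.16 degrees, less where a joint would pass 70% of its speed; a pose out of reach is approached as far as the arm can. A call is refused whole if a number of a shift passes 4.17 or a number of a turn 7.16, either way. A call with a gripper value outside its range is refused whole. The fingers move at their own pace and stop on an object; "force" is the grip in N (left out, the last holds). Time passes only in rows, so rows that do not move let the fingers close. It gives the time, the measured TCP pose, the force, the opening and the grip force at its end, in the units of the state.
- robot.state(): the state, without advancing time (a new reading comes with each control period).
- robot.snapshot(name): name is "scene" or "side" or "wrist"; returns a dict with "img" (400x640x3 uint8, red, green, blue), "fx", "fy", "cx", "cy" (pixels), "k1" (the pictures are not rectified: a ray, as slopes to the right and down, at radius r is drawn at 1 + k1 r^2 times it, then the intrinsics apply), "eye" and "orientation" of the camera in the world; the wrist camera has in their place "T_tool_cam" (4x4, takes a point from camera to tool coordinates, whose origin is the TCP and whose axes are the flange's). Camera axes: x right, y up, looking along -z (the intrinsics and any distortion apply to the point x, -y, -z); pixel columns grow to the right and rows downward; lengths in mm; the calibration is good to about 2 mm. A picture is of the moment at which its call begins: read the wrist's pose just before it. There is no depth.
- robot.finish_job(): hands the job in; it is judged then, once.
Trained networks look in the newest picture that a camera, given by its name, has taken for a name from the list of things; names that differ only in an ending like _2 or _b are one class to them, and where a whole thing is asked for, a point or a joint stands for the part that bears it (a point fixed in the world has none). Each returns a list of dicts, best first, with "score" (0 to 1); they miss things now and then, are a little off and sometimes report something else, mostly with a low value. They report only what shows in the picture. A call takes as long as a camera call. They do not tell look-alikes from the thing itself.
- robot.silhouettes(name, camera): "mask" (400x640 bool, what is visible of it) and "xy" ([column, row] in pixels, amid what is visible of it).
The state is a dict: "t": time; "qpos": joint angles; "joint_velocities": joint speeds; "joint_torque": joint torques, N m; "tcp_pos": TCP position; "tcp_rot": TCP orientation; "force": force on the tool from outside, world axes, zero at the start; "torque": the same for the moment, N m; "gripper_width": opening from 0.0 (shut) to 1.0 (fully open); "grip_force": force on a finger pad.
Only numpy, scipy, OpenCV 4.12 (cv2) and the standard library are available. Lean on these libraries where they do the work, as an engineer would, in place of code of your own. Each camera call takes 0.05 s, during which the arm holds its last target. There are 200 camera calls.

## Working session

There is one attempt and no reset: what is moved stays moved. The work goes in short steps, Python scripts to look and compute and a tool call to move; the robot and the scene stay as the last step left them, time stands still between calls to the robot, and variables do not carry over. Pictures are saved under pics/ and viewed, at most 15 in all, crops included, and the job is handed in when it is done.

Besides the shell and the picture viewer there is one more tool, called after "Request:" by a JSON object that holds its "fn" and its "kwargs", one argument or row to a line. apply_moves: Moves the arm, as the interface text tells. Its arguments: {"type":"object","properties":{"commands":{"type":"string"},"force":{"type":"number"}},"required":["commands"]}

```bash
mkdir -p pics; ls; cat > h.py <<'E'
import numpy as np, cv2
from scipy.spatial.transform import Rotation as R
from rig import robot
def snap(name):
    st=robot.state(); s=robot.snapshot(name)
    if name=="wrist":
        T=np.array(s["T_tool_cam"]); Rt=R.from_quat(st["tcp_rot"]).as_matrix()
        s["Rm"]=Rt@T[:3,:3]; s["e"]=Rt@T[:3,3]+np.array(st["tcp_pos"])
    else:
        o=np.array(s["orientation"]); s["Rm"]=R.from_quat(o).as_matrix() if o.size==4 else o.reshape(3,3)
        s["e"]=np.array(s["eye"])
    return s
def ray(s,uv):
    d=np.array([(uv[0]-s["cx"])/s["fx"],(uv[1]-s["cy"])/s["fy"]]); p=d.copy()
    for _ in range(20): p=d/(1+s["k1"]*(p@p))
    return s["Rm"]@np.array([p[0],-p[1],-1.])
def onz(s,uv,z):
    d=ray(s,uv); return s["e"]+d*(z-s["e"][2])/d[2]
def proj(s,P):
    c=s["Rm"].T@(np.array(P)-s["e"]); p=np.array([c[0],-c[1]])/-c[2]; p=p*(1+s["k1"]*(p@p))
    return np.array([p[0]*s["fx"]+s["cx"],p[1]*s["fy"]+s["cy"]])
def save(s,f,crop=None,k=1):
    im=s["img"][:,:,::-1]
    if crop: im=im[crop[1]:crop[3],crop[0]:crop[2]]
    cv2.imwrite(f,cv2.resize(im,None,fx=k,fy=k,interpolation=cv2.INTER_CUBIC))
E
python3 - <<'E'
from h import *
np.set_printoptions(precision=1,suppress=True)
for c in ["scene","side"]:
    s=snap(c); save(s,f"pics/{c}0.png",k=1.25); print(c,s["e"],s["fx"],s["k1"],s["Rm"][:,2])
    for n in ["stand","mast","latch","knob_center","pail_center","bail","bail_grip","stopper0_mid","amber_bottle","clear_bottle","beaker"]:
        for d in robot.silhouettes(n,c):
            print(n,round(d["score"],2),np.round(d["xy"]),d["mask"].sum(),[onz(s,d["xy"],z)[:2] for z in ([0,19] )], np.mean(s["img"][d["mask"]],axis=0) if "stopper" in n else "")
print(robot.state())
E
```

```text
pics
scene [1149.9  580.3  850.2] 389.2953472479405 -0.009731974679587996 [0.5 0.6 0.7]
mast 0.84 [414. 251.] 1027 [array([464.3, 201.4]), array([479.6, 209.9])] 
knob_center 0.75 [416. 250.] 974 [array([459.1, 203. ]), array([474.6, 211.5])] 
knob_center 0.67 [411. 289.] 3990 [array([575.4, 277.9]), array([588.2, 284.6])] 
pail_center 0.62 [362. 212.] 1785 [array([457.7, -11. ]), array([473.1,   2.3])] 
bail_grip 0.65 [342. 216.] 346 [array([519.4, -38.8]), array([533.5, -25. ])] 
stopper0_mid 0.5 [233. 200.] 109 [array([ 731.8, -339.1]), array([ 741.2, -318.6])] [155.9  84.8  25. ]
stopper0_mid 0.39 [410. 289.] 4099 [array([577.6, 276.3]), array([590.4, 283.1])] [107.8 112.  114.2]
amber_bottle 0.59 [298. 263.] 1245 [array([738.3,  13.2]), array([747.5,  25.9])] 
clear_bottle 0.68 [279. 238.] 1112 [array([721.7, -97.1]), array([731.3, -81.9])] 
beaker 0.71 [294. 141.] 392 [array([ 360.6, -478. ]), array([ 378.3, -454.3])] 
beaker 0.51 [320. 202.] 128 [array([ 523.9, -138.2]), array([ 537.9, -122.1])] 
side [ 464.  -818.1  688. ] 376.7696813611824 0.024469998665864336 [-0.1 -0.8  0.
[... 845 characters left out ...]
([ 713.9, -257.4])] [ 29.4  70.9 155.7]
amber_bottle 0.69 [377. 180.] 659 [array([804.9, 188.4]), array([795.5, 160.6])] 
clear_bottle 0.9 [383. 212.] 1264 [array([776.3,  18.2]), array([767.7,  -4.9])] 
beaker 0.74 [262. 342.] 1893 [array([ 417., -360.]), array([ 418.3, -372.6])] 
{'t': 1.2, 'qpos': array([ 0.3,  0.5, -0.4,  1.6,  0.2,  1.1, -0.2]), 'joint_velocities': array([-0.,  0.,  0.,  0.,  0., -0.,  0.]), 'joint_torque': array([  0. , -56.9,  -5.8, -28.1,   0. ,   0. ,   0. ]), 'tcp_pos': array([650. ,   0.1, 231.3]), 'tcp_rot': array([0.7, 0.7, 0. , 0. ]), 'force': array([-0.4, -0.1,  0.4]), 'torque': array([ 0. ,  0.1, -0. ]), 'grip_force': 0.0, 'gripper_width': 1.0028106362729319}
```

View pics/scene0.png

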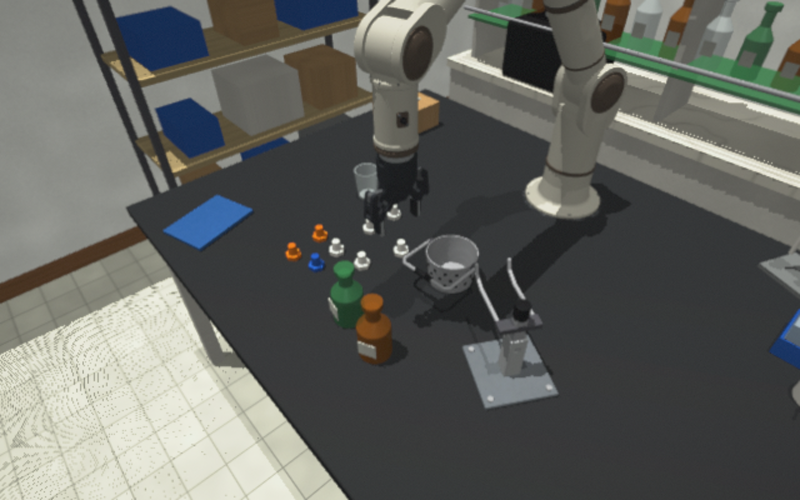

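View pics/side0.png

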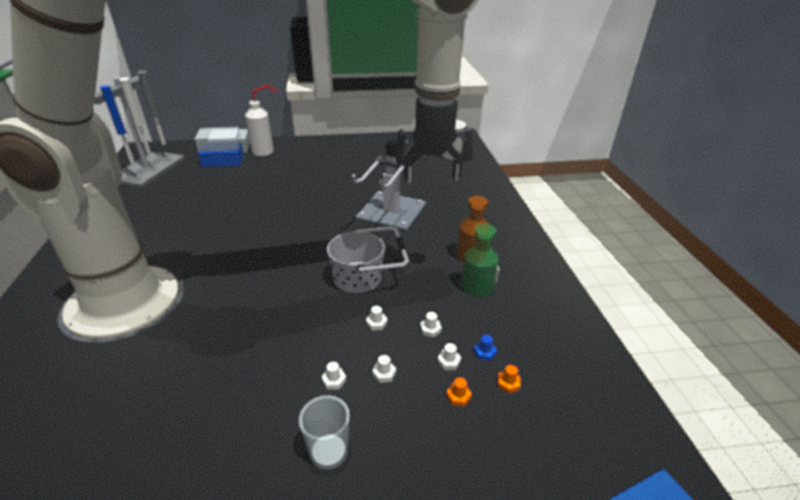

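Side view: five white stoppers at about (301,254), (345,258), (360,284), (307,294) and (267,300) in raw pixels. The look-alikes are blue at (388,277) and orange at (367,312) and (408,302). The stand is at scene (410,290), the pail at (362,212), and its bail points towards the stoppers. I'll measure these next.

```bash
cat >> h.py <<'E'
def white(s,zc=17,reg=None):
    im=s["img"].astype(int); m=((im.min(2)>120)&(im.max(2)-im.min(2)<30)).astype(np.uint8)
    n,l,st,c=cv2.connectedComponentsWithStats(m); out=[]
    for i in range(1,n):
        if st[i,4]<60: continue
        p=onz(s,c[i],zc)
        if 300<p[0]<900 and -500<p[1]<450: out.append((st[i,4],np.round(c[i],1),np.round(p[:2],1)))
    return out
def tri(obs):
    A=np.zeros((3,3));b=np.zeros(3)
    for s,uv in obs:
        d=ray(s,uv);d/=np.linalg.norm(d);M=np.eye(3)-np.outer(d,d);A+=M;b+=M@s["e"]
    return np.linalg.solve(A,b)
E
python3 - <<'E'
from h import *
np.set_printoptions(precision=1,suppress=True)
s=snap("scene"); kd=[d for d in robot.silhouettes("knob_center","scene")]
w=snap("side"); kw=[d for d in robot.silhouettes("knob_center","side")]
for o in white(w): print("w",*o)
for o in white(s): print("s",*o)
c=[onz(s,np.array(p)/1.25,12)[:2] for p in [(464,347),(531,338),(556,388),(487,406)]]
print("plate",np.array(c),np.mean(c,axis=0))
for uv in [(523,305),(523,300)]: print("knob",tri([(s,np.array(uv)/1.25),(w,np.array((391,166))/1.25)]))
print([(k["xy"],k["score"]) for k in kd+kw])
# tips of prongs
print("tipL",tri([(s,np.array((510,261))/1.25),(w,np.array((354,178))/1.25)]),tri([(s,np.array((476,280))/1.25),(w,np.array((386,184))/1.25)]))
save(s,"pics/s1.png",(300,170,460,330),4); save(w,"pics/w1.png",(220,100,360,250),4)
E
```

```text
w 285 [326.6 167.6] [646.  260.1]
w 153 [296.3 169.6] [543.  259.4]
w 79 [312.2 174.1] [592.5 225.3]
w 114 [273.8 204.1] [460.2  76.3]
w 133 [309.2 211.1] [559.7  30.1]
w 216 [301.3 254.1] [ 519.9 -140.1]
w 219 [344.6 258.9] [ 624.5 -170.6]
w 264 [359.6 284.8] [ 642.7 -255.7]
w 281 [307.2 294.6] [ 520.5 -268.1]
w 298 [266.7 300.3] [ 430.7 -272. ]
w 844 [260.6 349.6] [ 416.3 -388.5]
s 104 [268.2 197.3] [ 646.8 -253.5]
s 187 [324.2 200.6] [ 522.6 -118. ]
s 113 [288.8 207.9] [ 628.7 -167.4]
s 93 [411.6 224.7] [402.6 139.5]
s 98 [362.  212.3] [472.8   2.2]
s 115 [389.5 239.7] [497.8 135.2]
s 130 [424.7 282.6] [545.6 295.1]
s 183 [392.9 280.8] [601.8 236.2]
s 1427 [403.5 305.9] [640.7 302.8]
plate [[633.1 189. ]
 [509.2 269.1]
 [572.9 376.8]
 [702.8 312.3]] [604.5 286.8]
knob [586.6 263.5 158. ]
knob [583.8 257.6 162.8]
[([416.1, 253.9], 0.95), ([311.4, 128.4], 0.6)]
tipL [499.6 176.2 166.3] [576.4 158.1 152.9]
```

View pics/w1.png

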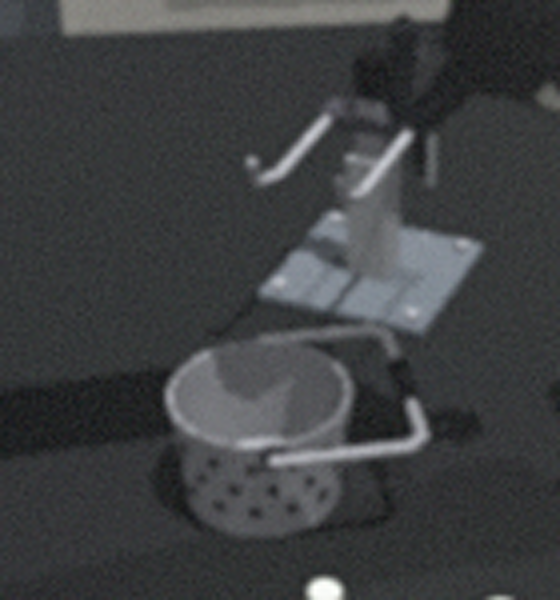

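View pics/s1.png

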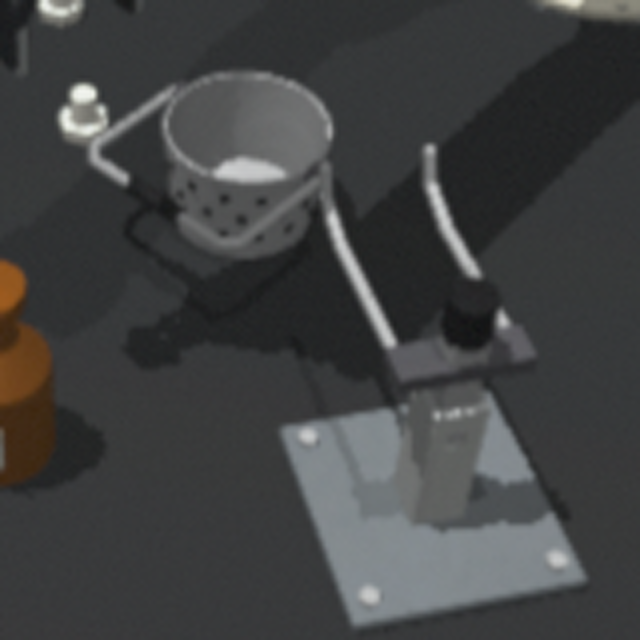

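Crops: the hook points from the plate towards the robot's side (prong tips in the scene crop at (430,148) and (325,168)). The pail's bail lies flat, with corners in the scene crop at (95,152) and (235,245). I'll fit both poses.

```bash
python3 - <<'E'
from h import *
from scipy.optimize import least_squares
np.set_printoptions(precision=1,suppress=True)
s=snap("scene"); w=snap("side")
S=lambda u,v:(s,np.array([300+u/4,170+v/4])); W=lambda u,v:(w,np.array([220+u/4,100+v/4]))
def rot(a,p): c,n=np.cos(a),np.sin(a); return np.array([c*p[0]-n*p[1],n*p[0]+c*p[1],p[2]])
obs=[(S(282,430),'c'),(S(586,578),'c'),(S(355,626),'c'),(W(262,293),'c'),(W(330,212),'c'),(W(484,244),'c'),(W(424,332),'c'),
 (S(430,148),'tA'),(S(325,168),'tB'),(W(252,160),'tA'),(W(350,160),'tB'),(S(472,312),'k')]
best=None
def f(p,full=False):
    r=[];
    for (cam,uv),k in obs:
        if k=='c': c=[(x,y,12) for x in(-75,75) for y in (-75,75)]
        elif k=='k': c=[(0,0,175+p[3])]
        else: c=[(-146,35*(-1 if k=='tA' else 1)*1,164+p[3])]
        e=[proj(cam,rot(p[2],q)+[p[0],p[1],0])-uv for q in c]; r.append(min(e,key=lambda v:v@v))
    return np.array(r) if full else np.concatenate(r)
for y0 in (0.5,1.,1.4,.75):
    o=least_squares(f,[600,285,y0,10],loss="soft_l1")
    if best is None or o.cost<best.cost: best=o
print("stand",best.x,np.degrees(best.x[2]),best.cost); print(f(best.x,True))
a=best.x; print("seat",rot(a[2],(-105,0,138+a[3]))+[a[0],a[1],0])
rim=[S(163,130),S(331,135),S(245,74),S(200,85),S(300,85),W(165,395),W(352,390),W(250,446)]
cor=[(S(95,152),-60),(S(235,245),60),(W(385,330),60),(W(425,440),-60)]
def g(p):
    r=[np.linalg.norm(onz(c,u,85)[:2]-p[:2])-62 for c,u in rim]
    for (c,u),y in cor: r+=list((onz(c,u,78)[:2]-(rot(p[2],(100,y,0))[:2]+p[:2])))
    return r
o=least_squares(g,[480,20,0],loss="soft_l1"); print("pail",o.x,np.degrees(o.x[2]),np.array(g(o.x)))
print("grip",rot(o.x[2],(100,0,78))+[o.x[0],o.x[1],0])
E
```

```text
stand [605.3 285.4   1.1  14.1] 60.26930404612696 110.18743639722425
[[ -1.   -1.2]
 [  1.1  -0.1]
 [ -0.2  -0.2]
 [ -1.   -1.3]
 [  0.1  -1.3]
 [  0.5  -1.2]
 [  0.3  -1.4]
 [-26.5   3.4]
 [ 26.1  -5.8]
 [ 22.6   2.9]
 [-23.9  -1.5]
 [ -0.5  -0.1]]
seat [553.2 194.2 152.1]
pail [491.9  14.1   0.1] 4.276233576400745 [ 1.  -0.4 -6.3 -8.  -1.7  1.6  0.7  1.8 -4.6 -5.2 -3.4  9.3 -0.1  2.6
  0.  -9.6]
grip [591.6  21.6  78. ]
```

```bash
python3 - <<'E'
from h import *
from scipy.optimize import least_squares
np.set_printoptions(precision=1,suppress=True)
s=snap("scene"); w=snap("side")
S=lambda u,v:(s,np.array([300+u/4,170+v/4])); W=lambda u,v:(w,np.array([220+u/4,100+v/4]))
def rot(a,p): c,n=np.cos(a),np.sin(a); return np.array([c*p[0]-n*p[1],n*p[0]+c*p[1],p[2]])
obs=[(S(282,430),'c'),(S(586,578),'c'),(S(355,626),'c'),(W(262,293),'c'),(W(330,212),'c'),(W(484,244),'c'),(W(424,332),'c'),
 (S(430,148),'tA'),(S(325,168),'tB'),(W(252,160),'tA'),(W(350,160),'tB'),(S(472,312),'k')]
def f(p,full=False):
    r=[];
    for (cam,uv),k in obs:
        if k=='c': c=[(x,y,12) for x in(-75,75) for y in (-75,75)]
        elif k=='k': c=[(0,0,175+p[3])]
        else: c=[(-146,35*(1 if k=='tA' else -1)*1,164+p[3])]
        e=[proj(cam,rot(p[2],q)+[p[0],p[1],0])-uv for q in c]; r.append(min(e,key=lambda v:v@v))
    return np.array(r) if full else np.concatenate(r)
best=least_squares(f,[600,285,1,10],loss="soft_l1")
print("stand",best.x,np.degrees(best.x[2]),best.cost); print(f(best.x,True).T)
a=best.x; print("seat",rot(a[2],(-105,0,138+a[3]))+[a[0],a[1],0])
for n,u in [("amber",(373,350)),("clear",(347,316)),("beaker",(367,187))]: print(n,onz(s,np.array(u)/1.25,5)[:2])
for n,u in [("clear",(479,285)),("beaker",(327,452))]: print(n,onz(w,np.array(u)/1.25,3)[:2])
E
```

```text
stand [605.4 285.9   1.1  12.6] 60.44700262168166 9.701758281234426
[[-0.9  1.2  0.1 -1.   0.   0.4  0.4 -0.3 -0.3  0.7 -1.7 -0.4]
 [-1.  -0.   0.1 -1.3 -1.4 -1.3 -1.5 -0.2 -1.  -1.1  3.3  0.5]]
seat [553.6 194.5 150.6]
amber [778.   61.6]
clear [761.8 -51.5]
beaker [ 402.1 -426.5]
clear [757.4 -53.2]
beaker [ 416.9 -405.1]
```

Request:
{"fn": "apply_moves", "kwargs": {
  "commands": "0 4 1 0 0 0 0; 0 4 1 0 0 0 0;0 4 1 0 0 0 0; -1 4 0 0 0 0 0; -1 4 0 0 0 0 0; -1 4 0 0 0 0 0; -1 4 0 0 0 0 0; 0 0 0 0 0 0 0;0 0 0 0 0 0 0"
}}

```text
t: 2.35
tcp_pos: [607.7, 285.1, 261.5]
tcp_rot: [0.704, 0.71, 0.001, -0.001]
force: [0.7, -0.5, -0.8]
gripper_width: 0.996
grip_force: 0.0
```

```bash
python3 - <<'E'
from h import *
np.set_printoptions(precision=1,suppress=True)
s=snap("wrist"); print(s["e"],s["Rm"][:,2],s["fx"])
for d in robot.silhouettes("knob_center","wrist"): print(d["score"],d["xy"],d["mask"].sum(),onz(s,d["xy"],188))
print(proj(s,(605.4,285.9,205)))
save(s,"pics/k.png")
E
```

```text
[606.7 356.7 404.5] [-0.   0.3  1. ] 337.7455778635747
0.66 [305.6, 218.9] 7295 [597.  281.1 188. ]
[317.8 220.7]
```

View pics/k.png

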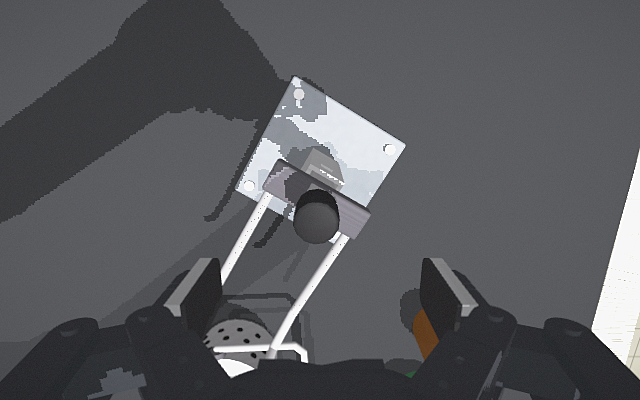

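Wrist view: the knob top is at (317,222), where the fit predicted (318,221), so the stand fit holds. Descending to grasp the knob.

Request:
{"fn": "apply_moves", "kwargs": {
  "commands": "-0.2 0.1 -2 0 0 0 0; 0 0 -2 0 0 0 0;0 0 -2 0 0 0 0;0 0 -2 0 0 0 0;0 0 -1.3 0 0 0 0;0 0 0 0 0 0 0;0 0 0 0 0 0 1;0 0 0 0 0 0 1;0 0 0 0 0 0 1;0 0 0 0 0 0 1;0 0 0 0 0 0 1;0 0 0 0 0 0 1;0 0 0 0 0 0 1;0 0 0 0 0 0 1",
  "force": 60
}}

```text
t: 3.62
tcp_pos: [604.8, 281.4, 168.4]
tcp_rot: [0.707, 0.708, -0.002, -0.001]
force: [-8.3, -0.9, 2.9]
gripper_width: 0.334
grip_force: 59.0
```

Request:
{"fn": "apply_moves", "kwargs": {
  "commands": "0 0 0.3 0 0 0 1;0 0 0.5 0 0 0 1;0 0 0.5 0 0 0 1;0 0 0.5 0 0 0 1;0 0 0.5 0 0 0 1;0 0 0.5 0 0 0 1;0 0 0.5 0 0 0 1;0 0 0.5 0 0 0 1;0 0 0.5 0 0 0 1;0 0 0.3 0 0 0 1;0 0 0 0 0 0 1"
}}

```text
t: 4.53
tcp_pos: [604.7, 281.4, 213.1]
tcp_rot: [0.706, 0.708, -0.003, -0.002]
force: [-7.5, 0.5, -5.9]
gripper_width: 0.341
grip_force: 60.3
```

Request:
{"fn": "apply_moves", "kwargs": {
  "commands": "0 0 0.2 0 0 0 1;0 0 0.2 0 0 0 1;0 0 0.2 0 0 0 1;0 0 0.2 0 0 0 1;0 0 0.2 0 0 0 1;0 0 0.1 0 0 0 1;0 0 0 0 0 0 1"
}}

```text
t: 5.12
tcp_pos: [604.7, 281.4, 223.6]
tcp_rot: [0.706, 0.708, -0.003, -0.002]
force: [-7.3, 0.8, -9.3]
gripper_width: 0.337
grip_force: 60.2
```

Request:
{"fn": "apply_moves", "kwargs": {
  "commands": "0 0 0.1 0 0 0 1;0 0 0 0 0 0 1;0 0 0 0 0 0 1"
}}

```text
t: 5.37
tcp_pos: [604.7, 281.4, 224.6]
tcp_rot: [0.706, 0.708, -0.003, -0.002]
force: [-6.9, 0.6, -9.2]
gripper_width: 0.334
grip_force: 60.2
```

Request:
{"fn": "apply_moves", "kwargs": {
  "commands": "0 0 0.1 0 0 0 1;0 0 0 0 0 0 1;0 0 0 0 0 0 1"
}}

```text
t: 5.62
tcp_pos: [604.7, 281.4, 225.7]
tcp_rot: [0.706, 0.708, -0.003, -0.002]
force: [-7.2, 0.7, -8.5]
gripper_width: 0.336
grip_force: 60.3
```

Request:
{"fn": "apply_moves", "kwargs": {
  "commands": "0 0 0.1 0 0 0 1;0 0 0 0 0 0 1;0 0 0 0 0 0 1"
}}

```text
t: 5.87
tcp_pos: [604.7, 281.4, 226.8]
tcp_rot: [0.706, 0.708, -0.003, -0.002]
force: [-6.7, 1.2, -8.5]
gripper_width: 0.338
grip_force: 60.3
```

```bash
python3 - <<'E'
from h import *
s=snap("scene"); 
for d in robot.silhouettes("latch","scene"): print(d["score"],d["xy"],d["mask"].sum())
print(proj(s,(605.4+17*.493,285.9+17*.87,95)))
save(s,"pics/l1.png",(370,220,450,320),6)
E
```

```text
[414.39044338 279.92105821]
```

View pics/l1.png

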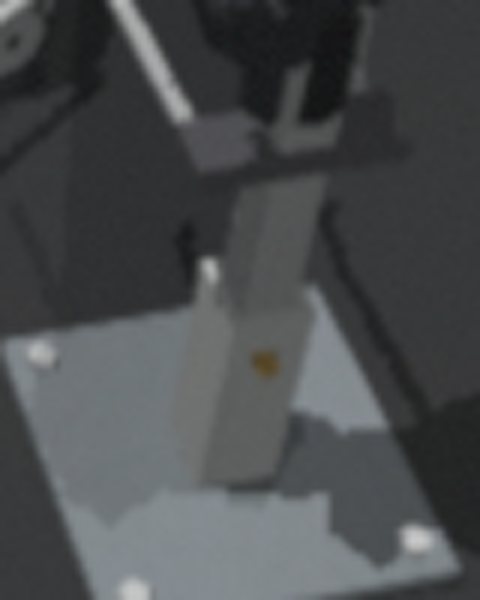

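Crop: brass shows in the hole at (265,362). I'll nudge up to test whether it has locked.

Request:
{"fn": "apply_moves", "kwargs": {
  "commands": "0 0 0.1 0 0 0 1;0 0 0 0 0 0 1;0 0 0 0 0 0 1"
}}

```text
t: 6.22
tcp_pos: [604.7, 281.4, 227.8]
tcp_rot: [0.706, 0.708, -0.003, -0.002]
force: [-7.4, 1.2, -7.0]
gripper_width: 0.335
grip_force: 60.3
```

Request:
{"fn": "apply_moves", "kwargs": {
  "commands": "0 0 0.1 0 0 0 1;0 0 0 0 0 0 1;0 0 0 0 0 0 1"
}}

```text
t: 6.47
tcp_pos: [604.7, 281.4, 228.8]
tcp_rot: [0.706, 0.708, -0.003, -0.002]
force: [-8.1, -0.2, -8.5]
gripper_width: 0.335
grip_force: 60.3
```

Request:
{"fn": "apply_moves", "kwargs": {
  "commands": "0 0 0.1 0 0 0 1;0 0 0 0 0 0 1;0 0 0 0 0 0 1"
}}

```text
t: 6.72
tcp_pos: [604.7, 281.3, 229.8]
tcp_rot: [0.706, 0.708, -0.003, -0.002]
force: [-7.3, 1.3, -8.6]
gripper_width: 0.334
grip_force: 60.3
```

```bash
python3 - <<'E'
from h import *
s=snap("scene")
a=cv2.imread("pics/l1.png")
b=cv2.resize(s["img"][220:320,370:450,::-1],None,fx=6,fy=6,interpolation=cv2.INTER_CUBIC)
cv2.imwrite("pics/l2.png",np.hstack([cv2.resize(x[200:480,150:350],None,fx=2,fy=2) for x in (a,b)]))
E
```

```text
(no output)
```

View pics/l2.png

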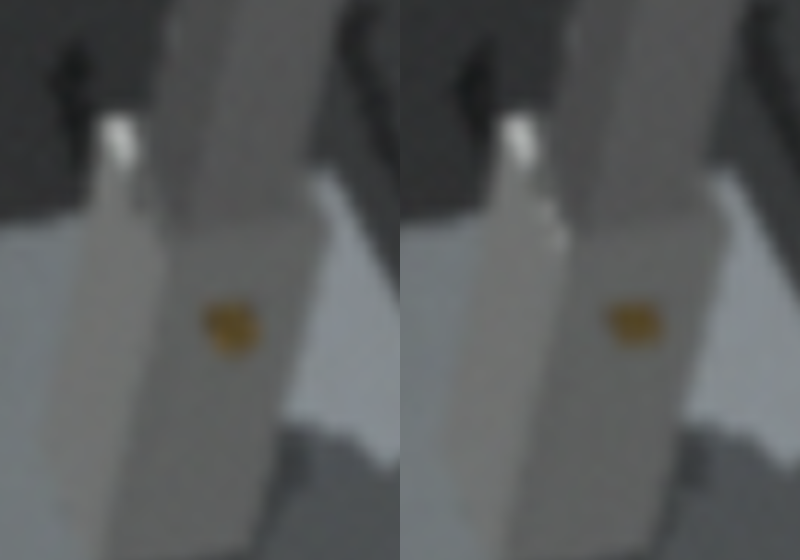

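Request:
{"fn": "apply_moves", "kwargs": {
  "commands": "0 0 0.1 0 0 0 1;0 0 0 0 0 0 1;0 0 0 0 0 0 1"
}}

```text
t: 7.02
tcp_pos: [604.7, 281.4, 230.2]
tcp_rot: [0.706, 0.708, -0.003, -0.002]
force: [-6.7, 2.0, -10.7]
gripper_width: 0.337
grip_force: 60.2
```

```bash
cat >> h.py <<'E'
def brass(s):
    im=s["img"][255:305,395:435].astype(int); m=(im[...,0]-im[...,2]>25); v,u=np.nonzero(m); return m.sum(),u.mean()+395 if len(u) else 0,v.mean()+255 if len(v) else 0
E
python3 - <<'E'
from h import *
print(brass(snap("scene")))
E
```

```text
(np.int64(9), np.float64(414.3333333333333), np.float64(279.8888888888889))
```

Request:
{"fn": "apply_moves", "kwargs": {
  "commands": "0 0 0.1 0 0 0 1;0 0 0 0 0 0 1;0 0 0 0 0 0 1"
}}

```text
t: 7.32
tcp_pos: [604.7, 281.4, 230.3]
tcp_rot: [0.706, 0.708, -0.003, -0.002]
force: [-4.5, 2.3, -14.1]
gripper_width: 0.337
grip_force: 60.6
```

```bash
python3 - <<'E'
from h import *
s=snap("scene");print(brass(s),proj(s,(605.4+22*.493,285.9+22*.87,95)),proj(s,(605.4+17*.493,285.9+17*.87,95)))
E
```

```text
(np.int64(8), np.float64(414.25), np.float64(279.75)) [415.21625511 281.61337187] [414.39044338 279.92105821]
```

The tube has stopped and the force is rising, so it looks locked. I'll test it downwards gently.

Request:
{"fn": "apply_moves", "kwargs": {
  "commands": "0 0 -0.2 0 0 0 1;0 0 -0.2 0 0 0 1;0 0 -0.2 0 0 0 1;0 0 0 0 0 0 1"
}}

```text
t: 7.7
tcp_pos: [604.7, 281.4, 227.1]
tcp_rot: [0.706, 0.708, -0.003, -0.001]
force: [-9.6, -0.4, -2.2]
gripper_width: 0.335
grip_force: 62.0
```

Request:
{"fn": "apply_moves", "kwargs": {
  "commands": "0 0 -0.1 0 0 0 1;0 0 0 0 0 0 1;0 0 0 0 0 0 1"
}}

```text
t: 7.95
tcp_pos: [604.7, 281.4, 226.5]
tcp_rot: [0.706, 0.708, -0.002, -0.001]
force: [-10.4, -0.4, 0.4]
gripper_width: 0.336
grip_force: 62.1
```

Request:
{"fn": "apply_moves", "kwargs": {
  "commands": "0 0 -0.1 0 0 0 1;0 0 0 0 0 0 1;0 0 0 0 0 0 1"
}}

```text
t: 8.2
tcp_pos: [604.8, 281.4, 225.6]
tcp_rot: [0.706, 0.708, -0.002, -0.001]
force: [-10.1, -1.9, 0.8]
gripper_width: 0.339
grip_force: 62.2
```

Request:
{"fn": "apply_moves", "kwargs": {
  "commands": "0 0 -0.1 0 0 0 1;0 0 0 0 0 0 1;0 0 0 0 0 0 1"
}}

```text
t: 8.45
tcp_pos: [604.8, 281.4, 225.2]
tcp_rot: [0.707, 0.708, -0.002, -0.001]
force: [-11.3, -2.3, 3.2]
gripper_width: 0.335
grip_force: 62.5
```

Request:
{"fn": "apply_moves", "kwargs": {
  "commands": "0 0 -0.2 0 0 0 1;0 0 0 0 0 0 1;0 0 0 0 0 0 1"
}}

```text
t: 8.7
tcp_pos: [604.8, 281.4, 224.7]
tcp_rot: [0.707, 0.708, -0.002, -0.001]
force: [-14.7, -3.8, 11.2]
gripper_width: 0.334
grip_force: 63.2
```

Locked both ways. Releasing the knob, then going over to look at the stoppers.

Request:
{"fn": "apply_moves", "kwargs": {
  "commands": "0 0 0.3 0 0 0 1;0 0 0 0 0 0 0;0 0 0 0 0 0 0;0 0 0 0 0 0 0;0 0 0 0 0 0 0;0 0 0 0 0 0 0;0 0 3 0 0 0 0;0 0 4 0 0 0 0;-0.6 -4 1 0 0 0 0;-0.6 -4 0 0 0 0 0;-0.6 -4 0 0 0 0 0;-0.6 -4 0 0 0 0 0;-0.6 -4 0 0 0 0 0;-0.6 -4 0 0 0 0 0;-0.6 -4 0 0 0 0 0;-0.6 -4 0 0 0 0 0;-0.6 -4 0 0 0 0 0;-0.6 -4 0 0 0 0 0;0 0 0 0 0 0 0;0 0 0 0 0 0 0"
}}

```text
t: 10.37
tcp_pos: [547.5, -123.0, 305.4]
tcp_rot: [0.71, 0.705, -0.0, 0.001]
force: [0.2, 0.8, -0.2]
gripper_width: 0.998
grip_force: 0.0
```

```bash
python3 - <<'E'
from h import *
np.set_printoptions(precision=1,suppress=True)
s=snap("wrist"); print(robot.state()["tcp_pos"])
for d in robot.silhouettes("stopper0_mid","wrist"): print(round(d["score"],2),np.round(d["xy"]),d["mask"].sum(),onz(s,d["xy"],19),np.mean(s["img"][d["mask"]],axis=0))
print(*white(s),sep="\n"); print(*white(snap("side")),sep="\n")
t=snap("scene"); print(brass(t)); print(*white(t),sep="\n")
save(s,"pics/st.png")
E
```

```text
[ 548.  -120.1  305.5]
0.82 [440. 241.] 726 [ 710.7 -235.2   19. ] [ 54.2 113.2 192.3]
0.7 [391. 299.] 661 [ 647.5 -326.4   19. ] [205.6 141.4  15. ]
0.55 [389. 250.] 639 [ 641.2 -248.    19. ] [213.3 211.2 208.9]
0.33 [242. 261.] 624 [ 436.1 -264.2   19. ] [219.4 217.4 214.9]
(np.int32(7241), array([273. ,  45.6]), array([492. ,  12.9]))
(np.int32(1030), array([334.8,  94.2]), array([564.8, -42.2]))
(np.int32(701), array([301.1, 169.6]), array([ 521.7, -135.3]))
(np.int32(691), array([379.7, 191.7]), array([ 624.8, -165.5]))
(np.int32(670), array([390.3, 250.2]), array([ 643.3, -249.7]))
(np.int32(654), array([303.9, 258.4]), array([ 522.7, -261.5]))
(np.int32(688), array([240.7, 261.3]), array([ 433.7, -265.5]))
(np.int32(97), array([174.1, 309.1]), array([ 329.3, -342.7]))
(np.int32(97), array([467., 309.]), array([ 761.9, -345.5]))
(np.int32(1648), array([237.3, 348.7]), array([ 417.3, -413.2]))
(np.int32(283), array([326.8, 167.6]), array([646.6, 259.7]))
(np.int32(112), array([294. , 168.6]), array([535.8, 266.8]))
(np.int32(123), array([310. , 173.7]), array([585.5, 228.3]))
(
[... 636 characters left out ...]
 -387.5]))
(np.int32(84), array([314. , 168.6]), array([ 434.4, -269.2]))
(np.int32(91), array([295.2, 179.7]), array([ 523.7, -265.1]))
(np.int32(103), array([268.1, 197.3]), array([ 646.9, -253.6]))
(np.int32(146), array([322.4, 202.2]), array([ 532.2, -116. ]))
(np.int32(93), array([414.6, 208.4]), array([338.2, 100.7]))
(np.int32(164), array([390. , 218.8]), array([431. ,  79.5]))
(np.int32(113), array([288.8, 207.9]), array([ 628.7, -167.4]))
(np.int32(124), array([362.3, 224.2]), array([510. ,  38.7]))
(np.int32(151), array([425. , 282.5]), array([544.7, 295.4]))
(np.int32(207), array([393.4, 280.2]), array([599.6, 235.7]))
(np.int32(1393), array([403.1, 306.1]), array([641.8, 302.5]))
```

View pics/st.png

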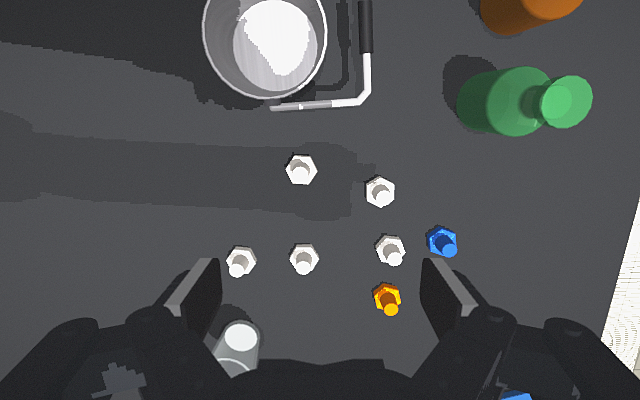

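Wrist view: five white stoppers at (301,170), (380,192), (390,250), (304,259) and (241,262). The blue one is at (443,243) and the orange one at (388,298). The brass button still shows. Grasping the first stopper at (521,-138).

Request:
{"fn": "apply_moves", "kwargs": {
  "commands": "-1.4 -1 -3.5 0 0 0 0;-1.3 -0.9 -4 0 0 0 0;0 0 -4 0 0 0 0;0 0 -4 0 0 0 0;0 0 -4 0 0 0 0;0 0 -4 0 0 0 0;0 0 -3 0 0 0 0;0 0 -1.5 0 0 0 0;0 0 -1.1 0 0 0 0;0 0 0 0 0 0 0;0 0 0 0 0 0 0;0 0 0 0 0 0 1;0 0 0 0 0 0 1;0 0 0 0 0 0 1;0 0 0 0 0 0 1;0 0 0 0 0 0 1;0 0 0 0 0 0 1;0 0 0 0 0 0 1;0 0 0 0 0 0 1",
  "force": 30
}}

```text
t: 12.15
tcp_pos: [521.8, -137.9, 16.4]
tcp_rot: [0.707, 0.707, 0.0, 0.0]
force: [-1.4, 0.4, 5.9]
gripper_width: 0.25
grip_force: 29.3
```

Request:
{"fn": "apply_moves", "kwargs": {
  "commands": "0 0 2 0 0 0 1;0 0 4 0 0 0 1;0 0 4 0 0 0 1;0 1 2 0 0 0 1;-1 3 0 0 0 0 1;-1 3 0 0 0 0 1;-1 3 0 0 0 0 1;0 3 0 0 0 0 1;0 0 0 0 0 0 1;0 0 0 0 0 0 1;0 0 -2.5 0 0 0 1;0 0 -2.5 0 0 0 1;0 0 -1.5 0 0 0 1;0 0 0 0 0 0 1;0 0 0 0 0 0 1"
}}

```text
t: 13.4
tcp_pos: [490.8, -8.8, 70.0]
tcp_rot: [0.708, 0.707, -0.001, -0.001]
force: [-0.1, 0.2, -0.4]
gripper_width: 0.247
grip_force: 29.6
```

```bash
python3 - <<'E'
from h import *
s=snap("wrist"); save(s,"pics/p1.png"); print(robot.state()["tcp_pos"],proj(s,(492,13,85)),proj(s,(492+62,13,85)),proj(s,(492,13+62,85)),proj(s,(492-62,13,85)))
E
```

```text
[491.7154876   -8.52637951  70.86489152] [324.75453673 231.14646275] [477.48048152 231.04533178] [325.19682929  67.4193783 ] [172.2754074  231.07263534]
```

View pics/p1.png

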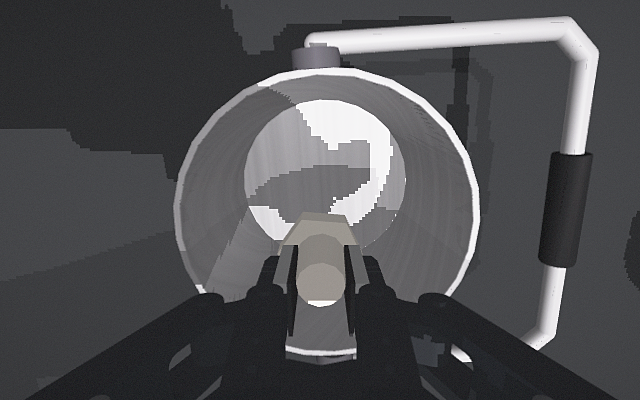

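Wrist view: the pail rim spans columns 176–480, so its centre is about (493,13). The stopper is inside the rim; releasing.

Request:
{"fn": "apply_moves", "kwargs": {
  "commands": "0 0 0 0 0 0 0.5;0 0 0 0 0 0 0.5;0 0 0 0 0 0 0.5;0 0 0 0 0 0 0.5;0 0 2 0 0 0 0.5;0 0 4 0 0 0 0.5;2 -2 0 0 0 0 0;3 -3 0 0 0 0 0;3 -3.5 0 0 0 0 0;3 -3.5 0 0 0 0 0;2.4 -3.5 0 0 0 0 0;0 -0.4 -3 0 0 0 0;0 0 -4 0 0 0 0;0 0 -2.5 0 0 0 0;0 0 -1.5 0 0 0 0;0 0 -0.5 0 0 0 0;0 0 0 0 0 0 0;0 0 0 0 0 0 0"
}}

```text
t: 14.95
tcp_pos: [619.9, -158.6, 17.0]
tcp_rot: [0.707, 0.707, 0.001, 0.001]
force: [0.3, -0.6, 1.6]
gripper_width: 1.0
grip_force: 0.0
```

```bash
cat > chk.py <<'E'
from h import *
np.set_printoptions(precision=1,suppress=True)
st=robot.state(); print(st["tcp_pos"],st["t"])
t=snap("scene"); print("brass",brass(t))
f=lambda o:[x for x in o if x[2][1]<-80 and x[2][1]>-340]
print("side",*f(white(snap("side"))),"scene",*f(white(t)),sep="\n")
E
python3 chk.py
```

```text
[ 619.9 -158.6   17. ] 14.95
brass (np.int64(13), np.float64(413.61538461538464), np.float64(280.2307692307692))
side
(np.int32(193), array([345.1, 259.4]), array([ 625.2, -172.4]))
(np.int32(260), array([359.5, 284.8]), array([ 642.5, -255.8]))
(np.int32(297), array([266.7, 300.2]), array([ 430.9, -271.8]))
(np.int32(293), array([299. , 303.9]), array([ 499.9, -290.9]))
scene
(np.int32(82), array([314. , 168.6]), array([ 434.5, -269.5]))
(np.int32(68), array([266.3, 197.1]), array([ 650.8, -258.3]))
(np.int32(69), array([287. , 207.3]), array([ 631. , -173.8]))
```

D was knocked aside to about (501,-287). I'll correct the offset here and grasp B.

Request:
{"fn": "apply_moves", "kwargs": {
  "commands": "0.6 -1 0 0 0 0 0;0 0 0 0 0 0 0;0 0 0 0 0 0 1;0 0 0 0 0 0 1;0 0 0 0 0 0 1;0 0 0 0 0 0 1;0 0 0 0 0 0 1;0 0 0 0 0 0 1;0 0 0 0 0 0 1;0 0 1 0 0 0 1;0 0 4 0 0 0 1;0 0 4 0 0 0 1;0 0 3 0 0 0 1"
}}

```text
t: 16.13
tcp_pos: [625.4, -168.7, 138.7]
tcp_rot: [0.707, 0.707, 0.001, 0.001]
force: [2.1, -0.5, -0.5]
gripper_width: 0.245
grip_force: 29.4
```

Request:
{"fn": "apply_moves", "kwargs": {
  "commands": "-2 3 0 0 0 0 1;-2.6 3.5 0 0 0 0 1;-2.6 3.5 0 0 0 0 1;-2.6 3.5 0 0 0 0 1;-2.6 3.5 0 0 0 0 1;-0.6 2 0 0 0 0 1;0 0.7 0 0 0 0 1;0 0 0 0 0 0 1;0 0 -3 0 0 0 1;0 0 -3 0 0 0 1;0 0 0 0 0 0 1;0 0 0 0 0 0 1"
}}

```text
t: 17.13
tcp_pos: [498.6, 20.4, 74.6]
tcp_rot: [0.708, 0.706, -0.001, -0.001]
force: [-0.4, 0.2, 0.1]
gripper_width: 0.242
grip_force: 29.5
```

Request:
{"fn": "apply_moves", "kwargs": {
  "commands": "-0.5 1 0 0 0 0 1;0 0 -0.4 0 0 0 1;0 0 0 0 0 0 0.5;0 0 0 0 0 0 0.5;0 0 0 0 0 0 0.5;0 0 0 0 0 0 0.5;0 0 2 0 0 0 0.5;0 0 4 0 0 0 0.4;2 -3 0 0 0 0 0.4;2 -3 0 0 0 0 0.4;2 -3 0 0 0 0 0.4;2 -3 0 0 0 0 0.4;2 -3 0 0 0 0 0.4;2 -3 0 0 0 0 0.4;2 -3 0 0 0 0 0.4;1 -3 0 0 0 0 0.4;0 -3 0 0 0 0 0.4;0 -1.3 0 0 0 0 0.4;0 0 0 0 0 0 0.4;0 0 0 0 0 0 0.4"
}}

```text
t: 18.8
tcp_pos: [643.6, -251.0, 131.2]
tcp_rot: [0.708, 0.706, 0.0, -0.001]
force: [-0.6, 1.3, 0.4]
gripper_width: 0.599
grip_force: 0.0
```

```bash
python3 chk.py
```

```text
[ 643.6 -251.   131.2] 18.8
brass (np.int64(13), np.float64(413.61538461538464), np.float64(280.2307692307692))
side
(np.int32(237), array([359.7, 285.2]), array([ 642.8, -256.9]))
(np.int32(285), array([266.8, 300.4]), array([ 431. , -272.5]))
(np.int32(279), array([299.2, 304.1]), array([ 500.3, -291.5]))
scene
(np.int32(66), array([313.7, 168.7]), array([ 435.4, -269.8]))
(np.int32(68), array([294.9, 174.3]), array([ 505.2, -289.9]))
(np.int32(81), array([267.6, 197.6]), array([ 649.2, -253.5]))
```

Request:
{"fn": "apply_moves", "kwargs": {
  "commands": "0 -0.2 -3 0 0 0 0.4;0 0 -3.5 0 0 0 0.4;0 0 -3 0 0 0 0.4;0 0 -2 0 0 0 0.4;0 0 0 0 0 0 0.4;0 0 0 0 0 0 1;0 0 0 0 0 0 1;0 0 0 0 0 0 1;0 0 0 0 0 0 1;0 0 0 0 0 0 1;0 0 0 0 0 0 1;0 0 1 0 0 0 1;0 0 4 0 0 0 1;0 0 4 0 0 0 1;0 0 3 0 0 0 1"
}}

```text
t: 20.15
tcp_pos: [644.9, -253.5, 140.2]
tcp_rot: [0.707, 0.707, 0.0, 0.001]
force: [1.3, -1.8, 0.6]
gripper_width: 0.237
grip_force: 29.5
```

Request:
{"fn": "apply_moves", "kwargs": {
  "commands": "-2 3 0 0 0 0 1;-2.1 3.6 0 0 0 0 1;-2.1 3.6 0 0 0 0 1;-2.1 3.6 0 0 0 0 1;-2.1 3.6 0 0 0 0 1;-2.1 3.6 0 0 0 0 1;-2.1 3.6 0 0 0 0 1;-0.6 1.6 0 0 0 0 1;0 0.3 0 0 0 0 1;0 0 0 0 0 0 1;0 0 -3 0 0 0 1;0 0 -3 0 0 0 1;0 0 0 0 0 0 1;0 0 0 0 0 0 1"
}}

```text
t: 21.32
tcp_pos: [491.4, 10.3, 75.7]
tcp_rot: [0.708, 0.706, -0.001, -0.001]
force: [-0.2, 0.2, 0.6]
gripper_width: 0.239
grip_force: 29.5
```

Request:
{"fn": "apply_moves", "kwargs": {
  "commands": "-1 0 0 0 0 0 1;0 0 -0.4 0 0 0 1;0 0 0 0 0 0 0.5;0 0 0 0 0 0 0.5;0 0 0 0 0 0 0.5;0 0 0 0 0 0 0.5;0 0 2 0 0 0 0.5;0 0 4 0 0 0 0.4;0.3 -3 0 0 0 0 0.4;0.3 -3.5 0 0 0 0 0.4;0.3 -3.5 0 0 0 0 0.4;0.3 -3.5 0 0 0 0 0.4;0.3 -3.5 0 0 0 0 0.4;0.3 -3.5 0 0 0 0 0.4;0.3 -3.5 0 0 0 0 0.4;0 -3.5 0 0 0 0 0.4;0 -2.3 0 0 0 0 0.4;0 0 0 0 0 0 0.4;0 0 0 0 0 0 0.4"
}}

```text
t: 22.9
tcp_pos: [502.8, -288.0, 132.4]
tcp_rot: [0.708, 0.706, -0.0, 0.0]
force: [-0.5, 0.2, 0.1]
gripper_width: 0.604
grip_force: 0.0
```

```bash
python3 chk.py
```

```text
[ 502.8 -288.   132.4] 22.9
brass (np.int64(13), np.float64(413.61538461538464), np.float64(280.2307692307692))
side
(np.int32(253), array([266.5, 301.3]), array([ 430.4, -274.7]))
(np.int32(275), array([299.2, 304.1]), array([ 500.4, -291.5]))
scene
(np.int32(67), array([294.9, 174.3]), array([ 505.2, -289.7]))
```

Request:
{"fn": "apply_moves", "kwargs": {
  "commands": "0 -0.1 -3 0 0 0 0.4;0 0 -3.5 0 0 0 0.4;0 0 -3 0 0 0 0.4;0 0 -2.1 0 0 0 0.4;0 0 0 0 0 0 0.4;0 0 0 0 0 0 1;0 0 0 0 0 0 1;0 0 0 0 0 0 1;0 0 0 0 0 0 1;0 0 0 0 0 0 1;0 0 0 0 0 0 1;0 0 1 0 0 0 1;0 0 4 0 0 0 1;0 0 4 0 0 0 1;0 0 3 0 0 0 1"
}}

```text
t: 24.25
tcp_pos: [503.8, -287.4, 139.9]
tcp_rot: [0.707, 0.707, 0.0, 0.001]
force: [0.0, -1.5, 0.1]
gripper_width: 0.244
grip_force: 29.5
```

Request:
{"fn": "apply_moves", "kwargs": {
  "commands": "-0.2 3 0 0 0 0 1;-0.2 3.6 0 0 0 0 1;-0.2 3.6 0 0 0 0 1;-0.2 3.6 0 0 0 0 1;-0.2 3.6 0 0 0 0 1;0 3.6 0 0 0 0 1;0 3.6 0 0 0 0 1;0 3.6 0 0 0 0 1;0 2 0 0 0 0 1;0 0 0 0 0 0 1;0 0 -3 0 0 0 1;0 0 -2.8 0 0 0 1;0 0 0 0 0 0 1;0 0 0 0 0 0 1"
}}

```text
t: 25.42
tcp_pos: [491.9, 14.2, 78.1]
tcp_rot: [0.707, 0.707, -0.001, -0.001]
force: [0.3, -0.1, -0.0]
gripper_width: 0.243
grip_force: 29.5
```

```bash
python3 - <<'E'
from h import *
print(robot.state()["tcp_pos"]); s=snap("wrist"); save(s,"pics/p4.png")
E
```

```text
[491.91290618  14.21792633  78.09521325]
```

View pics/p4.png

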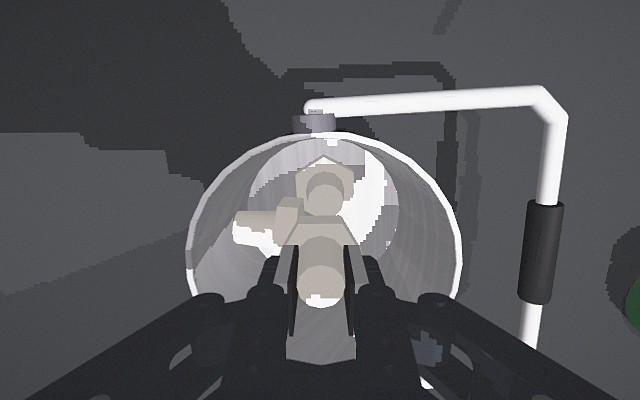

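Pail view: one stopper is standing and one is lying inside, with the right side free. I'll release at +x.

Request:
{"fn": "apply_moves", "kwargs": {
  "commands": "1 0 0 0 0 0 1;0 0 -0.6 0 0 0 1;0 0 0 0 0 0 0.5;0 0 0 0 0 0 0.5;0 0 0 0 0 0 0.5;0 0 0 0 0 0 0.5;0 0 2 0 0 0 0.5;0 0 4 0 0 0 0.4;-0.9 -3 0 0 0 0 0.4;-1 -3.5 0 0 0 0 0.4;-1 -3.5 0 0 0 0 0.4;-1 -3.5 0 0 0 0 0.4;-1 -3.5 0 0 0 0 0.4;-1 -3.5 0 0 0 0 0.4;-1 -3.5 0 0 0 0 0.4;0 -3.5 0 0 0 0 0.4;0 -0.9 0 0 0 0 0.4;0 0 0 0 0 0 0.4;0 0 0 0 0 0 0.4"
}}

```text
t: 27.05
tcp_pos: [434.2, -268.7, 132.5]
tcp_rot: [0.707, 0.707, 0.0, -0.0]
force: [-0.7, 1.0, -0.1]
gripper_width: 0.601
grip_force: 0.0
```

```bash
python3 chk.py
```

```text
[ 434.2 -268.7  132.5] 27.05
brass (np.int64(13), np.float64(413.61538461538464), np.float64(280.2307692307692))
side
(np.int32(281), array([266.9, 300.4]), array([ 431.2, -272.5]))
scene
(np.int32(66), array([313.7, 168.7]), array([ 435.4, -269.8]))
```

Request:
{"fn": "apply_moves", "kwargs": {
  "commands": "-0.1 0 -3 0 0 0 0.4;0 0 -3.5 0 0 0 0.4;0 0 -3 0 0 0 0.4;0 0 -2.1 0 0 0 0.4;0 0 0 0 0 0 0.4;0 0 0 0 0 0 1;0 0 0 0 0 0 1;0 0 0 0 0 0 1;0 0 0 0 0 0 1;0 0 0 0 0 0 1;0 0 0 0 0 0 1;0 0 1 0 0 0 1;0 0 4 0 0 0 1;0 0 4 0 0 0 1;0 0 3 0 0 0 1"
}}

```text
t: 28.4
tcp_pos: [433.7, -269.3, 139.8]
tcp_rot: [0.707, 0.707, 0.0, 0.001]
force: [1.6, -0.7, -0.5]
gripper_width: 0.242
grip_force: 29.5
```

Request:
{"fn": "apply_moves", "kwargs": {
  "commands": "0.7 3 0 0 0 0 1;0.7 3.5 0 0 0 0 1;0.7 3.5 0 0 0 0 1;0.7 3.5 0 0 0 0 1;0.7 3.5 0 0 0 0 1;0.7 3.5 0 0 0 0 1;0.7 3.5 0 0 0 0 1;0.7 2.5 0 0 0 0 1;0 0.5 0 0 0 0 1;0 0 0 0 0 0 1;0 0 -3 0 0 0 1;0 0 -2.4 0 0 0 1;0 0 0 0 0 0 1;0 0 0 0 0 0 1"
}}

```text
t: 29.57
tcp_pos: [487.8, -0.8, 82.0]
tcp_rot: [0.708, 0.706, -0.001, -0.001]
force: [0.4, 0.3, 0.8]
gripper_width: 0.238
grip_force: 29.5
```

Request:
{"fn": "apply_moves", "kwargs": {
  "commands": "0 0 -0.5 0 0 0 1;0 0 0 0 0 0 0.5;0 0 0 0 0 0 0.5;0 0 0 0 0 0 0.5;0 0 0 0 0 0 0.5;0 0 2 0 0 0 0.5;0 0 4 0 0 0 0.4;1 -3 3 0 0 0 0;2 -3 3 0 0 0 0;2 -2 3 0 0 0 0;0 0 0 0 0 0 0;0 0 0 0 0 0 0;0 0 0 0 0 0 0"
}}

```text
t: 30.65
tcp_pos: [536.0, -73.9, 222.6]
tcp_rot: [0.707, 0.707, -0.0, -0.0]
force: [-0.0, 0.1, -0.7]
gripper_width: 1.001
grip_force: 0.0
```

```bash
python3 - <<'E'
from h import *
np.set_printoptions(precision=1,suppress=True)
print(robot.state()["tcp_pos"]); s=snap("wrist"); save(s,"pics/p5.png")
for n in ("bail_grip","bail","pail_center"):
  for d in robot.silhouettes(n,"wrist"): print(n,d["score"],d["xy"],d["mask"].sum(),onz(s,d["xy"],80))
for n,p in [("c",(493,13,85)),("r",(555,13,85)),("t",(493,75,85)),("g",(592,21,78))]: print(n,proj(s,p))
E
```

```text
[536.  -73.9 222.6]
bail_grip 0.96 [390.5, 103.3] 3212 [592.1  -2.6  80. ]
bail 0.79 [388.7, 107.0] 3003 [590.8  -5.5  80. ]
pail_center 0.88 [290.3, 82.3] 17831 [511.   13.4  80. ]
c [266.8  82.5]
r [345.7  82.5]
t [263.3  -6.1]
g [391.5  72.6]
```

View pics/p5.png

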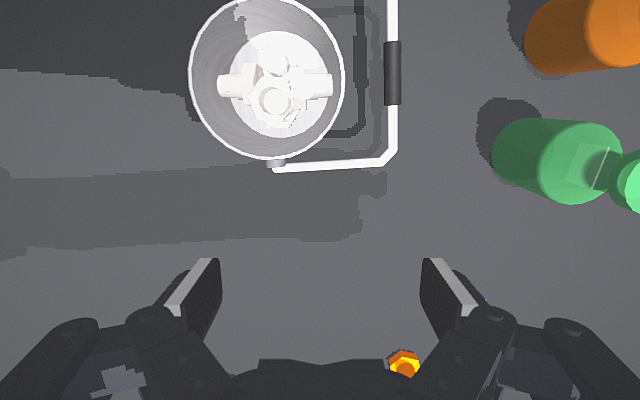

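Wrist view: all five stoppers are in the pail. The sleeve is at (392,73), matching the estimate (592,21,78), and the pail yaw is about 4°. Moving over the sleeve with the fingers partly closed so they clear the rim.

Request:
{"fn": "apply_moves", "kwargs": {
  "commands": "2 3 -2 0 0 2 0.6;2 3 -2 0 0 2 0.6;1.9 3.4 -2 0 0 0 0.6;0 0 -3 0 0 0 0.6;0 0 0 0 0 0 0.6;0 0 0 0 0 0 0.6;0 0 0 0 0 0 0.6"
}}

```text
t: 31.43
tcp_pos: [594.5, 17.5, 134.1]
tcp_rot: [0.682, 0.731, -0.0, -0.0]
force: [0.4, -0.5, -0.3]
gripper_width: 0.4
grip_force: 0.0
```

```bash
python3 - <<'E'
from h import *
print(robot.state()["tcp_pos"]); s=snap("side"); save(s,"pics/b1.png",(230,120,380,260),4)
E
```

```text
[594.47437102  17.48314877 134.14259089]
```

Request:
{"fn": "apply_moves", "kwargs": {
  "commands": "0 0.3 -2 0 0 0 0.6;0 0 -2 0 0 0 0.6;0 0 -1.5 0 0 0 0.6;0 0 -1 0 0 0 0.6;0 0 -0.9 0 0 0 0.6;0 0 0 0 0 0 0.6;0 0 0 0 0 0 0.6"
}}

```text
t: 32.07
tcp_pos: [595.1, 20.6, 60.5]
tcp_rot: [0.682, 0.731, 0.0, 0.0]
force: [0.4, 0.0, 0.4]
gripper_width: 0.403
grip_force: 0.0
```

Request:
{"fn": "apply_moves", "kwargs": {
  "commands": "0 0 0 0 0 0 1;0 0 0 0 0 0 1;0 0 0 0 0 0 1;0 0 0 0 0 0 1;0 0 0 0 0 0 1;0 0 0 0 0 0 1",
  "force": 60
}}

```text
t: 32.57
tcp_pos: [595.4, 21.1, 60.5]
tcp_rot: [0.682, 0.731, 0.001, 0.0]
force: [0.1, 0.2, 4.1]
gripper_width: 0.142
grip_force: 58.6
```

Sleeve gripped. Swinging the bail up along its arc.

Request:
{"fn": "apply_moves", "kwargs": {
  "commands": "-0.03 0 0.78 0 0 0 1;-0.09 -0.01 0.78 0 0 0 1;-0.16 -0.01 0.77 0 0 0 1;-0.21 -0.02 0.76 0 0 0 1;-0.28 -0.02 0.74 0 0 0 1;-0.32 -0.02 0.71 0 0 0 1;-0.39 -0.03 0.68 0 0 0 1;-0.43 -0.03 0.66 0 0 0 1;-0.49 -0.03 0.61 0 0 0 1;-0.53 -0.04 0.58 0 0 0 1;-0.58 -0.04 0.53 0 0 0 1;-0.61 -0.04 0.49 0 0 0 1;-0.66 -0.05 0.43 0 0 0 1;-0.68 -0.05 0.39 0 0 0 1;-0.72 -0.05 0.32 0 0 0 1;-0.73 -0.05 0.28 0 0 0 1;-0.76 -0.05 0.21 0 0 0 1;-0.77 -0.05 0.16 0 0 0 1;-0.78 -0.05 0.09 0 0 0 1;-0.78 -0.06 0.03 0 0 0 1"
}}

```text
t: 34.23
tcp_pos: [495.8, 14.4, 161.8]
tcp_rot: [0.682, 0.731, 0.001, 0.001]
force: [0.6, 2.1, 11.5]
gripper_width: 0.144
grip_force: 60.0
```

Request:
{"fn": "apply_moves", "kwargs": {
  "commands": "0 0 0 0 0 0 1;0 0 0 0 0 0 1;0 0 1 0 0 0 1;0 0 1 0 0 0 1;0 0 1 0 0 0 1;0 0 0 0 0 0 1;0 0 0 0 0 0 1;0 0 0 0 0 0 1"
}}

```text
t: 34.9
tcp_pos: [494.1, 13.6, 189.4]
tcp_rot: [0.682, 0.731, -0.0, -0.0]
force: [0.6, -0.7, -5.7]
gripper_width: 0.141
grip_force: 59.7
```

```bash
python3 - <<'E'
from h import *
s=snap("side"); a=s["img"][90:290,200:400,::-1]; print(brass(snap("scene")))
b=robot.snapshot("scene")["img"][100:300,270:470,::-1]
cv2.imwrite("pics/b2.png",np.hstack([cv2.resize(x,(400,400),interpolation=cv2.INTER_CUBIC) for x in (a,b)]))
E
```

```text
(np.int64(13), np.float64(413.61538461538464), np.float64(280.2307692307692))
```

View pics/b2.png

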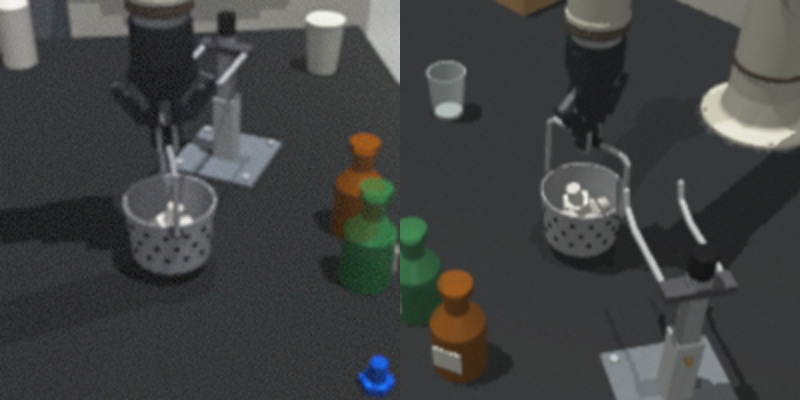

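Both views: the bail is upright and the pail hangs off the bench with its stoppers. Lifting and turning it by 56.4°.

Request:
{"fn": "apply_moves", "kwargs": {
  "commands": "0 0 0.4 0 0 2 1;0 0 0.4 0 0 4 1;0 0 0.4 0 0 4.2 1;0 0 0.4 0 0 4.2 1;0 0 0.4 0 0 4.2 1;0 0 0.4 0 0 4.2 1;0 0 0.4 0 0 4.2 1;0 0 0.4 0 0 4.2 1;0 0 0.4 0 0 4.2 1;0 0 0.4 0 0 4.2 1;0 0 0.3 0 0 4.2 1;0 0 0.3 0 0 4.2 1;0 0 0 0 0 4.2 1;0 0 0 0 0 3 1;0 0 0 0 0 1.2 1;0 0 0 0 0 0 1;0 0 0 0 0 0 1;0 0 0 0 0 0 1;0 0 0 0 0 0 1"
}}

```text
t: 36.63
tcp_pos: [494.7, 14.0, 235.7]
tcp_rot: [0.256, 0.967, -0.0, -0.0]
force: [0.5, 0.5, -6.4]
gripper_width: 0.141
grip_force: 59.7
```

Request:
{"fn": "apply_moves", "kwargs": {
  "commands": "0.1 0.4 0 0 0 0 1;0.1 0.8 0 0 0 0 1;0.2 1 0 0 0 0 1;0.2 1 0 0 0 0 1;0.2 1 0 0 0 0 1;0.2 1 0 0 0 0 1;0.2 1 0 0 0 0 1;0.2 1 0 0 0 0 1;0.2 1 0 0 0 0 1;0.2 1 0 0 0 0 1;0.2 0.8 0 0 0 0 1;0 0.6 0 0 0 0 1;0 0.3 0 0 0 0 1;0 0.2 0 0 0 0 1;0 0 0 0 0 0 1;0 0 0 0 0 0 1;0 0 0 0 0 0 1;0 0 0 0 0 0 1"
}}

```text
t: 38.13
tcp_pos: [514.8, 124.4, 235.9]
tcp_rot: [0.256, 0.967, -0.0, 0.0]
force: [-0.4, 0.0, -6.0]
gripper_width: 0.143
grip_force: 59.6
```

```bash
python3 - <<'E'
from h import *
print(robot.state()["tcp_pos"],robot.state()["tcp_rot"])
s=snap("side"); a=s["img"][60:260,220:420,::-1]
b=robot.snapshot("scene")["img"][100:300,270:470,::-1]
cv2.imwrite("pics/b3.png",np.hstack([cv2.resize(x,(400,400),interpolation=cv2.INTER_CUBIC) for x in (a,b)]))
E
```

```text
[514.82133349 124.39376767 235.87439937] [ 2.55870370e-01  9.66711093e-01 -1.03507010e-04  7.21619575e-05]
```

View pics/b3.png

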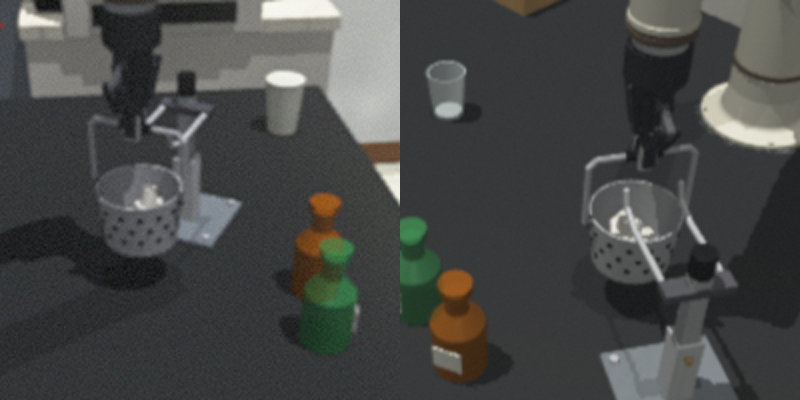

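Views: the pail is level, and its bail lies across the hook axis, just outside the prong tips and above them. Moving in along the hook axis.

Request:
{"fn": "apply_moves", "kwargs": {
  "commands": "0.12 0.2 0 0 0 0 1;0.25 0.45 0 0 0 0 1;0.39 0.7 0 0 0 0 1;0.39 0.7 0 0 0 0 1;0.39 0.7 0 0 0 0 1;0.39 0.7 0 0 0 0 1;0.39 0.7 0 0 0 0 1;0.39 0.7 0 0 0 0 1;0.39 0.7 0 0 0 0 1;0.39 0.7 0 0 0 0 1;0.25 0.46 0 0 0 0 1;0.14 0.3 0 0 0 0 1;0 0 0 0 0 0 1;0 0 0 0 0 0 1;0 0 0 0 0 0 1;0 0 0 0 0 0 1"
}}

```text
t: 39.57
tcp_pos: [553.6, 194.6, 235.9]
tcp_rot: [0.256, 0.967, -0.0, 0.0]
force: [-0.5, -0.1, -6.5]
gripper_width: 0.14
grip_force: 59.7
```

Request:
{"fn": "apply_moves", "kwargs": {
  "commands": "0 0 -0.5 0 0 0 1;0 0 -0.6 0 0 0 1;0 0 -0.6 0 0 0 1;0 0 -0.6 0 0 0 1;0 0 -0.5 0 0 0 1;0 0 -0.4 0 0 0 1;0 0 0 0 0 0 1;0 0 0 0 0 0 1"
}}

```text
t: 40.23
tcp_pos: [553.3, 195.1, 203.5]
tcp_rot: [0.255, 0.967, -0.0, -0.0]
force: [0.8, 0.1, -5.8]
gripper_width: 0.142
grip_force: 59.7
```

```bash
python3 - <<'E'
from h import *
print(robot.state()["tcp_pos"],robot.state()["force"])
s=snap("side"); a=s["img"][60:260,220:420,::-1]
b=robot.snapshot("scene")["img"][140:300,330:490,::-1]
cv2.imwrite("pics/b4.png",np.hstack([cv2.resize(x,(400,400),interpolation=cv2.INTER_CUBIC) for x in (a,b)]))
E
```

```text
[553.34684744 195.11362429 203.47904204] [ 0.81695924  0.10064577 -5.80209525]
```

View pics/b4.png

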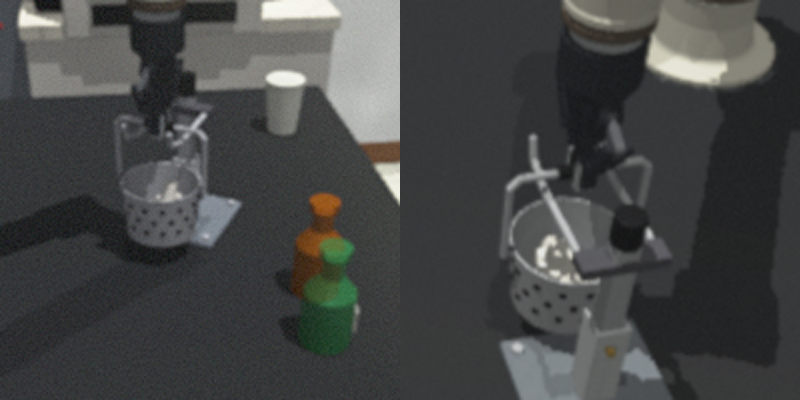

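Views: the prongs pass under the bar, between it and the pail. Lowering slowly.

Request:
{"fn": "apply_moves", "kwargs": {
  "commands": "0 0 -0.3 0 0 0 1;0 0 -0.3 0 0 0 1;0 0 -0.3 0 0 0 1;0 0 0 0 0 0 1;0 0 0 0 0 0 1"
}}

```text
t: 40.75
tcp_pos: [553.2, 194.9, 194.5]
tcp_rot: [0.255, 0.967, -0.0, -0.0]
force: [-0.1, 0.1, -5.3]
gripper_width: 0.138
grip_force: 59.6
```

Request:
{"fn": "apply_moves", "kwargs": {
  "commands": "0 0 -0.2 0 0 0 1;0 0 -0.2 0 0 0 1;0 0 0 0 0 0 1;0 0 0 0 0 0 1"
}}

```text
t: 41.08
tcp_pos: [553.5, 195.1, 190.7]
tcp_rot: [0.255, 0.967, -0.0, -0.0]
force: [-0.7, -0.4, -6.2]
gripper_width: 0.141
grip_force: 59.7
```

Request:
{"fn": "apply_moves", "kwargs": {
  "commands": "0 0 -0.2 0 0 0 1;0 0 0 0 0 0 1;0 0 0 0 0 0 1"
}}

```text
t: 41.33
tcp_pos: [553.8, 195.3, 189.4]
tcp_rot: [0.255, 0.967, 0.0, 0.0]
force: [-0.1, -0.7, -1.5]
gripper_width: 0.139
grip_force: 60.1
```

Request:
{"fn": "apply_moves", "kwargs": {
  "commands": "0 0 -0.2 0 0 0 1;0 0 0 0 0 0 1;0 0 0 0 0 0 1"
}}

```text
t: 41.58
tcp_pos: [554.1, 195.6, 188.6]
tcp_rot: [0.255, 0.967, 0.0, 0.001]
force: [-3.6, -2.4, 8.3]
gripper_width: 0.134
grip_force: 61.1
```

Request:
{"fn": "apply_moves", "kwargs": {
  "commands": "0 0 0.1 0 0 0 1;0 0 0 0 0 0 1;0 0 0 0 0 0 0.8;0 0 0 0 0 0 0.7;0 0 0 0 0 0 0.6;0 0 0 0 0 0 0.5;0 0 0 0 0 0 0.5;0 0 0 0 0 0 0.5;0 0 0 0 0 0 0.5"
}}

```text
t: 42.33
tcp_pos: [553.5, 195.1, 187.8]
tcp_rot: [0.255, 0.967, 0.0, -0.0]
force: [0.8, -0.1, -0.2]
gripper_width: 0.504
grip_force: 0.0
```

Request:
{"fn": "apply_moves", "kwargs": {
  "commands": "0 0 1 0 0 0 0.5;0 0 1 0 0 0 0.5;0 0 2 0 0 0 0.5;0 0 3 0 0 0 0.5;0 0 3 0 0 0 0.5;-1 -3 2 0 0 0 0.5;-1 -4 0 0 0 0 0.5;-1 -4 0 0 0 0 0.5;-1 -4 0 0 0 0 0.5;0 -4 0 0 0 0 0.5;0 -4 0 0 0 0 0.5;0 0 0 0 0 0 0.5;0 0 0 0 0 0 0.5"
}}

```text
t: 43.42
tcp_pos: [513.6, -38.2, 309.0]
tcp_rot: [0.258, 0.966, -0.0, 0.001]
force: [-0.5, 0.3, -0.4]
gripper_width: 0.494
grip_force: 0.0
```

```bash
python3 - <<'E'
from h import *
s=snap("side"); a=s["img"][60:260,220:420,::-1]; t=snap("scene"); print(brass(t))
b=t["img"][140:300,330:490,::-1]
cv2.imwrite("pics/b5.png",np.hstack([cv2.resize(x,(400,400),interpolation=cv2.INTER_CUBIC) for x in (a,b)]))
E
```

```text
(np.int64(14), np.float64(413.7142857142857), np.float64(280.35714285714283))
```

View pics/b5.png

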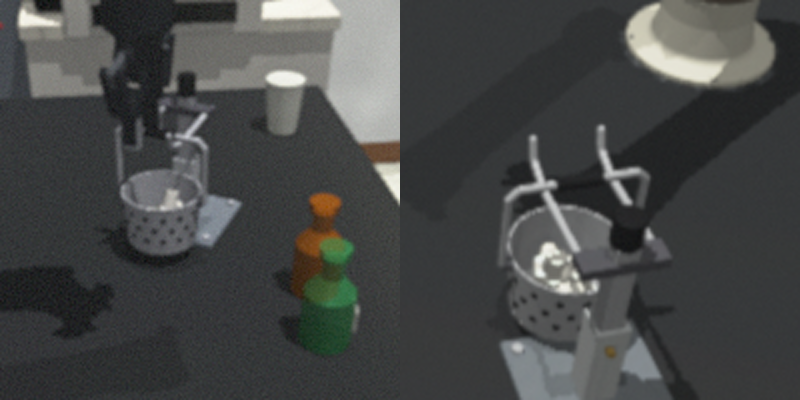

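The pail hangs across both prongs and the button is out. I'll let it settle, then check that it is still.

Request:
{"fn": "apply_moves", "kwargs": {
  "commands": "0 0 0 0 0 0 0.5;0 0 0 0 0 0 0.5;0 0 0 0 0 0 0.5;0 0 0 0 0 0 0.5;0 0 0 0 0 0 0.5;0 0 0 0 0 0 0.5;0 0 0 0 0 0 0.5;0 0 0 0 0 0 0.5;0 0 0 0 0 0 0.5;0 0 0 0 0 0 0.5;0 0 0 0 0 0 0.5;0 0 0 0 0 0 0.5;0 0 0 0 0 0 0.5;0 0 0 0 0 0 0.5;0 0 0 0 0 0 0.5;0 0 0 0 0 0 0.5;0 0 0 0 0 0 0.5;0 0 0 0 0 0 0.5;0 0 0 0 0 0 0.5;0 0 0 0 0 0 0.5"
}}

```text
t: 45.18
tcp_pos: [513.5, -34.9, 307.9]
tcp_rot: [0.255, 0.967, 0.0, -0.0]
force: [0.5, -0.2, 0.2]
gripper_width: 0.504
grip_force: 0.0
```

Request:
{"fn": "apply_moves", "kwargs": {
  "commands": "0 0 0 0 0 0 0.5;0 0 0 0 0 0 0.5;0 0 0 0 0 0 0.5;0 0 0 0 0 0 0.5;0 0 0 0 0 0 0.5;0 0 0 0 0 0 0.5;0 0 0 0 0 0 0.5;0 0 0 0 0 0 0.5;0 0 0 0 0 0 0.5;0 0 0 0 0 0 0.5;0 0 0 0 0 0 0.5;0 0 0 0 0 0 0.5;0 0 0 0 0 0 0.5;0 0 0 0 0 0 0.5;0 0 0 0 0 0 0.5;0 0 0 0 0 0 0.5;0 0 0 0 0 0 0.5;0 0 0 0 0 0 0.5;0 0 0 0 0 0 0.5;0 0 0 0 0 0 0.5"
}}

```text
t: 46.85
tcp_pos: [513.5, -34.9, 307.9]
tcp_rot: [0.255, 0.967, 0.0, -0.0]
force: [-0.2, 0.2, 0.1]
gripper_width: 0.503
grip_force: 0.0
```

```bash
python3 - <<'E'
from h import *
a=[snap("side")["img"][100:260,220:420].astype(float) for _ in range(6)]
print([round(np.abs(cv2.GaussianBlur(x-a[0],(0,0),1.5)).max(),1) for x in a[1:]])
t=snap("scene"); print(brass(t),[x for x in white(t) if -340<x[2][1]<-80]); print(robot.finish_job())
E
```

```text
[np.float64(5.7), np.float64(5.0), np.float64(3.5), np.float64(4.3), np.float64(4.1)]
(np.int64(14), np.float64(413.7142857142857), np.float64(280.35714285714283)) []
the job is handed in; nothing more can be done
None
```

The job is handed in: the stand is locked, all five white stoppers are in the pail, and the pail hangs level and still across both prongs, with the robot clear and the bottles and beaker untouched.

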